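Gauge an unmarked coin roll

ROBOT

A 6-joint arm with a two-finger parallel gripper is mounted at the origin on a cart in front of the work surface, level with it; the furniture and walls round the work are solid. World frame = base frame: x ahead of the robot, y to its left, z up, the work surface at z = 0. Lengths are in mm, angles in rad, forces in N, time in s.
With the tool pointing down it reaches from about 275 to 1000 mm from the base axis. Payload 8.4 kg.
Tool frame: the origin (TCP) lies on the centre line of the jaws, within the pads' length; the fingertips stand 25 mm ahead of it and the grasp point (between the pads) lies 6 mm ahead of it; z points along the fingers, y is the line along which they close (so a half turn about z gives the same grasp; the last joint's range is limited). The gripper opens to 85 mm and grips with 20 to 120 N. Pads are 22 mm wide; open, the fingers measure 114 mm over their backs; the gripper's body (76 mm by 85 mm) begins 54 mm behind the grasp point. The pads swing forward as they close: fully open they stand 13 mm farther back than shut.
Start: joints at [-1.33, 0.353, 1.633, -0, 1.155, -0.002], TCP at [150.262, -606.671, 256.281] pointing down, gripper open.
Joint ranges: [-2.63, 2.63], [-0.92, 2.1], [0.06, 2.66], [-1.3, 4.44], [0, 2.69], [-3.02, 3.02]. Speed limits (rad/s): [2.22, 2.22, 2.79, 3.14, 3.14, 3.14].

INTERFACE

Orientations are given as [roll, pitch, yaw] about the fixed x, y, z axes, in that order (R = Rz(yaw) Ry(pitch) Rx(roll)).
In Python, from rig import r gives the robot as it stands.
- The arm moves only by the shell command python3 -m jog 'ROWS' [FORCE]. ROWS is JSON, a list of rows, each a list of 3 entries, a list of its own where there are three numbers: the turn, a rotation vector about the tool's x, y, z in rad, then the shift along the tool's x, y, z in m, then the opening, from -1 (shut) to 1 (fully open). In form: [[[rx, ry, rz], [x, y, z], gripper], ...]. A call has 1 to 12 rows; each row shifts and turns the commanded pose from where the row before left it, along the tool's axes as they then stand; what a row does not reach is not made up. A row lasts 1/10 s, in which the tool goes at most 50 mm and 8.59 degrees, less where a joint would pass 70% of its speed; a pose out of reach is approached as far as the arm can. A call with a gripper value outside its range is refused whole. The fingers move at their own pace and stop on an object; FORCE is the grip in N (left out, the last holds). Time passes only in rows, so rows that do not move let the fingers close. It gives the time, the measured TCP pose, the force, the opening and the grip force at its end, in the units of the state.
- r.sense(): the state, without advancing time (a new reading comes with each control period).
- r.grab_frame(name): name is "scene" or "top"; returns the picture (480x640x3 uint8, red, green, blue); there is no depth.
- r.camera_params(name): a dict with "fx", "fy", "cx", "cy" (pixels), "k1" (the pictures are not rectified: a ray, as slopes to the right and down, at radius r is drawn at 1 + k1 r^2 times it, then the intrinsics apply), "rvec" (rotation vector, rad) and "tvec" (3), from world to camera coordinates, as OpenCV has them. Camera axes: x right, y down, z forward; pixel columns grow to the right and rows downward; lengths in mm; the calibration is good to about 2 mm. A picture is of the moment at which its call begins. camera_params takes no time and is no camera call.
- r.sign_off(): hands the job in; it is judged then, once.
The state is a dict: "clock": time; "qpos": joint angles; "qvel": joint speeds; "joint_efforts": joint torques, N m; "eef_pos": TCP position; "tcp_rot": TCP orientation; "contact_force": force on the tool from outside, world axes, zero at the start; "wrist_torque": the same for the moment, N m; "opening": opening from 0.0 (shut) to 1.0 (fully open); "grasp_force": force on a finger pad.
Only numpy, scipy, OpenCV 4.12 (cv2) and the standard library are available. Lean on these libraries where they do the work, as an engineer would, in place of code of your own. Each camera call takes 0.05 s, during which the arm holds its last target. There are 200 camera calls.

TASK

The wrapped coin roll that stands alone in front of the coin-roll gauge has lost its marking: find its size. Try it on end in the gauge, starting at the widest hole and stepping down one hole at a time (in until its foot comes out under the plate, or, at a hole that is too small, pressed on it until it stops), and then let it drop through the narrowest hole that it passes, into the bay below. Leave the other two rolls standing where they are, to the left of the tape dispenser.

Things in the scene. Friction and masses are not known exactly. Their poses are not given: they have to be found in the camera images.
- gauge: coin-roll gauge, fixed: steel plate 66 (x) by 180 (y) by 6 mm, top 88 mm above the counter and flat, three holes 56 mm apart along y, on a grey frame with a bay under each hole (52 by 54 mm, floor 80 mm below the plate top, open at the front over a lip). Origin: centre of its underside; z up, y towards the widest hole, -x its front. A roll let go in a hole that passes it falls clear into the bay
- hole_wide (a point): centre of the widest hole of the gauge, at the level of the plate's top, 88 mm above the counter; hole 32.5 mm across, straight through the 6 mm plate; axes as the gauge's
- hole_mid (a point): centre of the middle hole of the gauge, at the level of the plate's top, 88 mm above the counter; hole 27.5 mm across, straight through the 6 mm plate; axes as the gauge's
- hole_narrow (a point): centre of the narrowest hole of the gauge, at the level of the plate's top, 88 mm above the counter; hole 22.5 mm across, straight through the 6 mm plate; axes as the gauge's
- roll_1: one of three look-alike wrapped coin rolls: paper cylinder with a brown band, 66 mm long, 0.1 to 0.4 kg, standing on end at the start. Origin at its middle (33 mm above the foot), z along it; both ends taper in by 2.5 mm over the last 3 mm. The rolls are 20, 25 and 30 mm thick; which name has which thickness is not told: the gauge must show it
- roll_2: one of three look-alike wrapped coin rolls: paper cylinder with a brown band, 66 mm long, 0.1 to 0.4 kg, standing on end at the start. Origin at its middle (33 mm above the foot), z along it; both ends taper in by 2.5 mm over the last 3 mm. The rolls are 20, 25 and 30 mm thick; which name has which thickness is not told: the gauge must show it
- roll_3: one of three look-alike wrapped coin rolls: paper cylinder with a brown band, 66 mm long, 0.1 to 0.4 kg, standing on end at the start. Origin at its middle (33 mm above the foot), z along it; both ends taper in by 2.5 mm over the last 3 mm. The rolls are 20, 25 and 30 mm thick; which name has which thickness is not told: the gauge must show it

How it is judged (in metres and radians):
On the way, in this order (a step that is already met when the one before it is completed fails the run):
1. the roll stands with its foot at least 6 mm (the plate's thickness) in the widest hole (((horizontal distance between roll_1 and hole_wide below 0.008 m and z of roll_1 in the frame of hole_wide below 0.027 m and angle between the z axis of roll_1 and the z axis of gauge, either way round below 0.25 rad) or (horizontal distance between roll_2 and hole_wide below 0.008 m and z of roll_2 in the frame of hole_wide below 0.027 m and angle between the z axis of roll_2 and the z axis of gauge, either way round below 0.25 rad) or (horizontal distance between roll_3 and hole_wide below 0.008 m and z of roll_3 in the frame of hole_wide below 0.027 m and angle between the z axis of roll_3 and the z axis of gauge, either way round below 0.25 rad))), for 0.1 s.
2. it is tried at the middle hole: its foot at least 6 mm in, or, if it is the 30 mm roll, pressed upright on that hole with more than 1 N (((horizontal distance between roll_1 and hole_mid below 0.008 m and z of roll_1 in the frame of hole_mid below 0.027 m and angle between the z axis of roll_1 and the z axis of gauge, either way round below 0.25 rad) or (horizontal distance between roll_3 and hole_mid below 0.008 m and z of roll_3 in the frame of hole_mid below 0.027 m and angle between the z axis of roll_3 and the z axis of gauge, either way round below 0.25 rad) or (horizontal distance between roll_2 and hole_mid below 0.008 m and z of roll_2 in the frame of hole_mid below 0.036 m and contact force between roll_2 and gauge above 1 N and angle between the z axis of roll_2 and the z axis of gauge, either way round below 0.2 rad))), for 0.1 s.
3. the deciding try: the 20 mm roll 6 mm or more into the narrowest hole, the 25 mm roll pressed upright on it with over 1 N, or the 30 mm roll back 6 mm or more in the widest (((horizontal distance between roll_3 and hole_narrow below 0.008 m and z of roll_3 in the frame of hole_narrow below 0.027 m and angle between the z axis of roll_3 and the z axis of gauge, either way round below 0.25 rad) or (horizontal distance between roll_1 and hole_narrow below 0.008 m and z of roll_1 in the frame of hole_narrow below 0.036 m and contact force between roll_1 and gauge above 1 N and angle between the z axis of roll_1 and the z axis of gauge, either way round below 0.2 rad) or (horizontal distance between roll_2 and hole_wide below 0.008 m and z of roll_2 in the frame of hole_wide below 0.027 m and angle between the z axis of roll_2 and the z axis of gauge, either way round below 0.25 rad))), for 0.1 s.
At the end, for the whole second after the job is handed in: the lone roll rests in the bay under the narrowest hole that passes it (30 mm roll: widest, 25: middle, 20: narrowest), wholly below the plate, its middle within 30 mm of the hole's centre from above; the other two stand upright within 20 mm of their places, left of the tape dispenser ((((horizontal distance between roll_1 and hole_mid below 0.03 m and z of roll_1 in the frame of hole_mid below -0.039 m and linear speed of roll_1 below 0.1 m/s) and distance of each of roll_2, roll_3 from where it was at the start of the episode below 0.02 m and angle between each of roll_2, roll_3's own z axis and vertical below 0.1 rad and world y of each of roll_2, roll_3 above 0.1 m) or ((horizontal distance between roll_2 and hole_wide below 0.03 m and z of roll_2 in the frame of hole_wide below -0.039 m and linear speed of roll_2 below 0.1 m/s) and distance of each of roll_1, roll_3 from where it was at the start of the episode below 0.02 m and angle between each of roll_1, roll_3's own z axis and vertical below 0.1 rad and world y of each of roll_1, roll_3 above 0.1 m) or ((horizontal distance between roll_3 and hole_narrow below 0.03 m and z of roll_3 in the frame of hole_narrow below -0.039 m and linear speed of roll_3 below 0.1 m/s) and distance of each of roll_1, roll_2 from where it was at the start of the episode below 0.02 m and angle between each of roll_1, roll_2's own z axis and vertical below 0.1 rad and world y of each of roll_1, roll_2 above 0.1 m))); the robot touches nothing.
It also fails if it takes over 54 s, if anything falls off the work surface, if the arm or the gripper's body presses on something with over 40 N, if the wrist force passes 120 N, or if a joint passes its speed limit or range.

## Working session

There is one attempt and no reset: what is moved stays moved. The work goes in short steps, Python scripts to look and compute and a shell command to move; the robot and the scene stay as the last step left them, time stands still between calls to the robot, and variables do not carry over. Pictures are saved under pics/ and viewed, at most 10 in all, crops included, and the job is handed in when it is done.

```bash
mkdir -p pics; ls; python3 - <<'E'
from rig import r
import cv2
for n in("scene","top"):
    f=r.grab_frame(n); cv2.imwrite(f"pics/{n}0.png",f[:,:,::-1]); p=r.camera_params(n); print(n,p)
    import numpy as np
    R=cv2.Rodrigues(np.array(p["rvec"]))[0]; print(-R.T@np.array(p["tvec"]))
print(r.sense())
E
```

```text
pics
scene {'fx': 562.3928643501664, 'fy': 562.3928643501664, 'cx': 321.38617206886033, 'cy': 239.4723244626635, 'k1': -0.015658746006830565, 'rvec': array([ 1.86303308, -0.98289574,  0.59912764]), 'tvec': array([-304.95498862,  266.47452983,  622.33248426])}
[-183.13536087 -492.51849813  524.58641776]
top {'fx': 583.4211545360924, 'fy': 583.4211545360924, 'cx': 322.10950763541547, 'cy': 242.68424127254977, 'k1': -0.1434992323679304, 'rvec': array([ 2.1787938 , -2.16167294,  0.13300211]), 'tvec': array([ -66.88487773,  510.9459465 , 1253.92000599])}
[ 370.10600576  -47.98456704 1303.29342604]
{'clock': 0.1, 'qpos': array([-1.33037248e+00,  3.53593759e-01,  1.63407397e+00,  3.37800361e-05,
        1.15518550e+00, -2.35794275e-03]), 'qvel': array([ 6.76011483e-04, -8.22438784e-05, -1.22391991e-03, -8.67056544e-04,
        5.35037961e-05,  1.78178150e-03]), 'joint_efforts': array([-3.71647311e-04, -6.06354189e+01, -3.42820323e+01, -2.45481817e-05,
        3.91191454e-03, -1.58224572e-05]), 'eef_pos': array([ 150.19206849, -606.27309471,  255.62136456]), 'tcp_rot': array([-3.14033216e+00, -3.38593785e-05,  2.42768111e-01]), 'contact_force': array([-0.11073281, -0.37377214, -0.33791443]), 'wrist_torque': array([ 0.01230692,  0.02731971, -0.04212256]), 'grasp_force': 0.0, 'opening': 0.9999020112661554}
```

View pics/scene0.png

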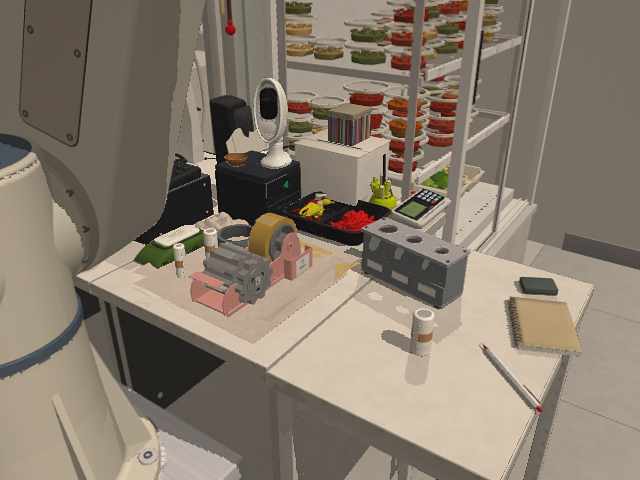

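View pics/top0.png

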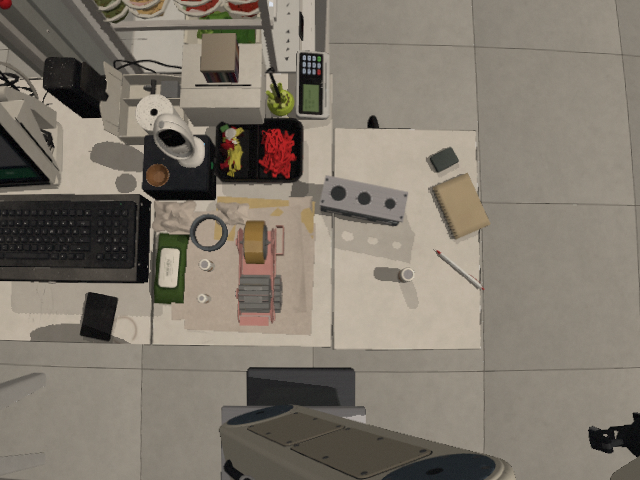

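The scene view shows the gauge around (415,262) and the lone roll with its top at (424,313) and foot at about (421,353). In the top view the holes are at (338,192), (363,198) and (390,203). The lone roll is at (406,275), and the other two are at (206,265) and (203,299).

```bash
cat > h.py <<'E'
from rig import r
import cv2, numpy as np
def cam(n):
    p=r.camera_params(n); K=np.array([[p["fx"],0,p["cx"]],[0,p["fy"],p["cy"]],[0,0,1]])
    return K,np.array([p["k1"],0,0,0,0]),np.array(p["rvec"],float),np.array(p["tvec"],float)
def plane(n,px,z):
    K,d,rv,t=cam(n); R=cv2.Rodrigues(rv)[0]
    u=cv2.undistortPoints(np.array(px,float).reshape(-1,1,2),K,d).reshape(-1,2)
    v=np.c_[u,np.ones(len(u))]@R; c=-R.T@t
    return c+v*((z-c[2])/v[:,2])[:,None]
def proj(n,P):
    K,d,rv,t=cam(n); return cv2.projectPoints(np.array(P,float).reshape(-1,3),rv,t,K,d)[0].reshape(-1,2)
def blobs(n,img,box,lo,hi,z,amin=20):
    x0,y0,x1,y1=box; m=cv2.inRange(img[y0:y1,x0:x1],np.array(lo),np.array(hi))
    for c in cv2.findContours(m,cv2.RETR_LIST,cv2.CHAIN_APPROX_NONE)[0]:
        if cv2.contourArea(c)<amin: continue
        w=plane(n,c.reshape(-1,2)+[x0,y0],z)[:,:2].astype(np.float32)
        e=cv2.fitEllipse(w); print(n,z,"ctr",np.round(e[0],1),"axes",np.round(e[1],1),"area",cv2.contourArea(c),"px",proj(n,[[*e[0],z]]).round(1)[0])
E
python3 - <<'E'
from h import *
t=cv2.imread("pics/top0.png")[:,:,::-1]; s=cv2.imread("pics/scene0.png")[:,:,::-1]
print(t[198,325:410:1].sum(1)//3); print(s[240,365:460].sum(1)//3)
print("holes")
blobs("top",t,(322,180,405,220),(0,0,0),(95,95,95),88)
blobs("scene",s,(365,215,470,262),(0,0,0),(110,110,110),88)
print("lone top"); print(t[275,390:425].tolist())
a=np.hstack([cv2.resize(t[165:295,310:430],None,fx=3,fy=3,interpolation=0),cv2.resize(s[215:365,350:470],(360,390),interpolation=0)])
cv2.imwrite("pics/c1.png",np.ascontiguousarray(a[:,:,::-1]))
for z in(66,):
  blobs("top",t,(395,262,420,290),(200,195,185),(255,255,255),z)
  blobs("scene",s,(408,300,440,328),(200,195,185),(255,255,255),z)
print(plane("top",[[406,275],[206,265],[203,299]],66),plane("scene",[[424,313]],66),plane("top",[[338,192],[363,198],[390,203]],88),plane("scene",[[389,229],[414,239],[442,250]],88))
E
```

```text
[128 129 130 130 129 125 121  97  68  49  48  46  48  49  48  45  48  50
  77 110 129 132 129 129 129 127 129 128 128 127 113  93  85  50  47  48
  50  47  48  49  49  50  48  45  50  81 130 142 133 133 135 134 135 133
 131 131 131 131 132 133 132 118 114 110  95  94  98 113 129 135 136 125
 131 136 135 135 135 134 133 133 132 134 161 173 176]
[ 61  59  60  59  58  64  98  95  96  97  96  96  95  96  98  95  63  69
  76  76  75  74  72  72  96 135 153 153 152 151 150 149 148 148 150 150
 150 151 150 151 150  97  54  54  56  57  58  59  59  59  58  57  57  57
  61  63  76 130 157 150 150 151 152 152 152 151 151 150 150 150 150 151
 151 153 153 154 155 156 149 114 115 115 116 116 115 117 135 163 162 167
 185 189 189 190 189]
holes
top 88 ctr [ 566.1 -112.2] axes [ 18.2 155.2] area 366.0 px [346. 214.]
top 88 ctr [ 590.  -204.8] axes [20.  21.5] area 72.0 px [389.7 203.4]
top 88 ctr [ 600.7 -150. ] axes [26.4 26.6] area 118.5 px [363.9 198.1]
top 88 ctr [611.4 -95. ] axes [30.6 31.3] area 163.0 px [338.  192.8]
scene 88 ctr [ 588.3 -204.9] axes [14.9 20.9] area 39.5 px [442.3 250.7]
sce
[... 775 characters left out ...]
7], [190, 176, 159], [188, 175, 159], [188, 175, 159], [189, 177, 160], [189, 177, 160], [188, 176, 159], [189, 177, 160], [185, 175, 158], [186, 174, 158], [186, 175, 159]]
scene 66 ctr [ 440.2 -244.6] axes [23.7 25.7] area 22.0 px [424.4 313.5]
[[ 439.53309223 -241.77504303   66.        ]
 [ 457.31672779  184.82495383   66.        ]
 [ 384.94174126  189.42398729   66.        ]] [[ 441.11828088 -243.57863884   66.        ]] [[ 613.24912643  -95.06437519   88.        ]
 [ 600.8851367  -148.12784146   88.        ]
 [ 590.77694168 -205.52385758   88.        ]] [[ 609.23722139  -96.13891257   88.        ]
 [ 599.63155483 -148.84635524   88.        ]
 [ 590.25645569 -203.54138591   88.        ]]
```

View pics/c1.png

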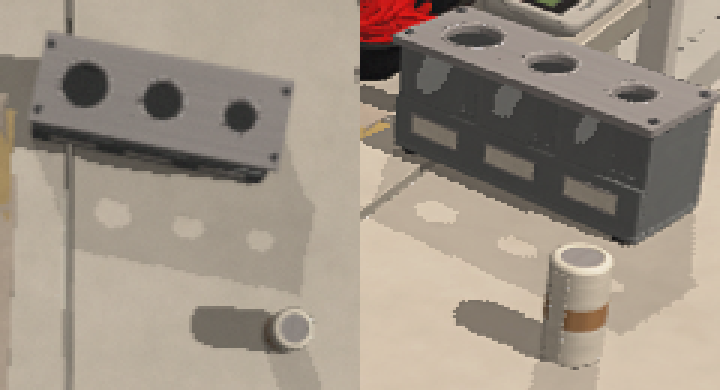

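The fitted holes are 56.0 mm apart and fit the given sizes, so the measurements agree with the gauge:

| Point | x (mm) | y (mm) |
|---|---|---|
| Wide hole | 611.4 | -95.0 |
| Middle hole | 600.7 | -150.0 |
| Narrow hole | 590.0 | -204.8 |
| Lone roll | about 440 | about -243.5 |

The crop shows clear holes and an unobstructed roll. I'll square the tool to world axes and go over the roll.

```bash
python3 -m jog '[[[0,0,0.1215],[0,0,0],1],[[0,0,0.1215],[0,0,0],1],[[0,0,0],[0.029,-0.0363,0],1],[[0,0,0],[0.029,-0.0363,0],1],[[0,0,0],[0.029,-0.0363,0],1],[[0,0,0],[0.029,-0.0363,0],1],[[0,0,0],[0.029,-0.0363,0],1],[[0,0,0],[0.029,-0.0363,0],1],[[0,0,0],[0.029,-0.0363,0],1],[[0,0,0],[0.029,-0.0363,0],1],[[0,0,0],[0.029,-0.0363,0],1],[[0,0,0],[0.029,-0.0363,0],1]]' 40
python3 -m jog '[[[0,0,0],[0,0,0],1],[[0,0,0],[0,0,0],1],[[0,0,0],[0,0,0],1]]'
python3 - <<'E'
from h import *
f=r.grab_frame("scene"); t=r.grab_frame("top")
# grey end disc / white ring of lone roll in both views, brown band in scene
t0=cv2.imread("pics/top0.png")[:,:,::-1]; s0=cv2.imread("pics/scene0.png")[:,:,::-1]
def fit(n,im,box,z):
    x0,y0,x1,y1=box; a=im[y0:y1,x0:x1].astype(int); m=((a.max(2)-a.min(2)<18)&(a.sum(2)>330)&(a.sum(2)<500)).astype(np.uint8)
    c=max(cv2.findContours(m,0,1)[0],key=cv2.contourArea).reshape(-1,2)+[x0,y0]
    w=plane(n,c,z)[:,:2].astype(np.float32); e=cv2.fitEllipse(w); print(n,np.round(e[0],1),np.round(e[1],1))
fit("top",t0,(398,266,416,284),66); fit("scene",s0,(408,303,440,325),66)
E
```

```text
clock: 1.3
eef_pos: [441.1, -242.0, 256.2]
tcp_rot: [3.142, 0.0, -0.0]
contact_force: [0.3, -0.9, 0.6]
opening: 0.996
grasp_force: 0.0
clock: 1.6
eef_pos: [439.8, -244.2, 256.0]
tcp_rot: [3.142, 0.001, -0.0]
contact_force: [0.4, -0.6, -0.9]
opening: 1.0
grasp_force: 0.0
top [ 441.8 -245.8] [17.5 18.2]
scene [ 440.1 -238.9] [11.4 19.1]
```

```bash
python3 -m jog '[[[0,0,0],[0.001,0.001,0.04],1],[[0,0,0],[0,0,0.04],1],[[0,0,0],[0,0,0.04],1],[[0,0,0],[0,0,0.03],1],[[0,0,0],[0,0,0.03],1],[[0,0,0],[0,0,0.015],1],[[0,0,0],[0,0,0.009],1],[[0,0,0],[0,0,0],1],[[0,0,0],[0,0,0],1],[[0,0,0],[0,0,0],0.2],[[0,0,0],[0,0,0],-0.2]]' 40
python3 -m jog '[[[0,0,0],[0,0,0],-0.5],[[0,0,0],[0,0,0],-0.5],[[0,0,0],[0,0,0],-1],[[0,0,0],[0,0,0],-1],[[0,0,0],[0,0,0],-1],[[0,0,0],[0,0,0],-1]]' 40
```

```text
clock: 2.8
eef_pos: [441.9, -245.1, 53.2]
tcp_rot: [3.141, -0.002, -0.0]
contact_force: [0.7, 0.8, -0.4]
opening: 0.689
grasp_force: 0.0
clock: 3.4
eef_pos: [441.6, -244.8, 52.7]
tcp_rot: [3.141, -0.001, -0.0]
contact_force: [-1.2, 0.8, 6.0]
opening: 0.34
grasp_force: 39.2
```

```bash
python3 -m jog '[[[0,0,0],[0,0,-0.01],-1],[[0,0,0],[0,0,-0.03],-1],[[0,0,0],[0,0,-0.03],-1],[[0,0,0],[0,0,-0.03],-1],[[0,0,0],[0,0,-0.01],-1],[[0,0,0],[0,0,0],-1]]' 40
python3 -m jog '[[[0,0,0],[0.01,-0.009,0],-1],[[0,0,0],[0.02,-0.0176,0],-1],[[0,0,0],[0.03,-0.0264,0],-1],[[0,0,0],[0.03,-0.0264,0],-1],[[0,0,0],[0.03,-0.0264,0],-1],[[0,0,0],[0.03,-0.0264,0],-1],[[0,0,0],[0.0139,-0.012,0],-1],[[0,0,0],[0.006,-0.006,0],-1],[[0,0,0],[0,0,0],-1],[[0,0,0],[0,0,0],-1],[[0,0,0],[0,0,0],-1]]'
python3 - <<'E'
from h import *
f=r.grab_frame("scene"); cv2.imwrite("pics/s1.png",cv2.resize(f[150:280,330:480],(750,650)[:2] and (690,598),interpolation=0)[:,:,::-1])
x,y,z=r.sense()["eef_pos"]; print(x,y,z)
print("foot should appear", proj("scene",[[x,y,z-52.7],[x,y,z-52.7+66]]))
E
```

```text
clock: 4.0
eef_pos: [442.0, -245.1, 163.6]
tcp_rot: [3.14, -0.002, -0.0]
contact_force: [-0.1, 0.2, -2.9]
opening: 0.343
grasp_force: 40.0
clock: 5.1
eef_pos: [610.1, -95.5, 162.0]
tcp_rot: [3.142, 0.001, -0.001]
contact_force: [-0.1, 0.3, -1.4]
opening: 0.339
grasp_force: 40.0
610.3557750200255 -95.48957160280754 162.25049210331807
foot should appear [[389.69470425 217.50151912]
 [391.98800903 181.83235059]]
```

View pics/s1.png

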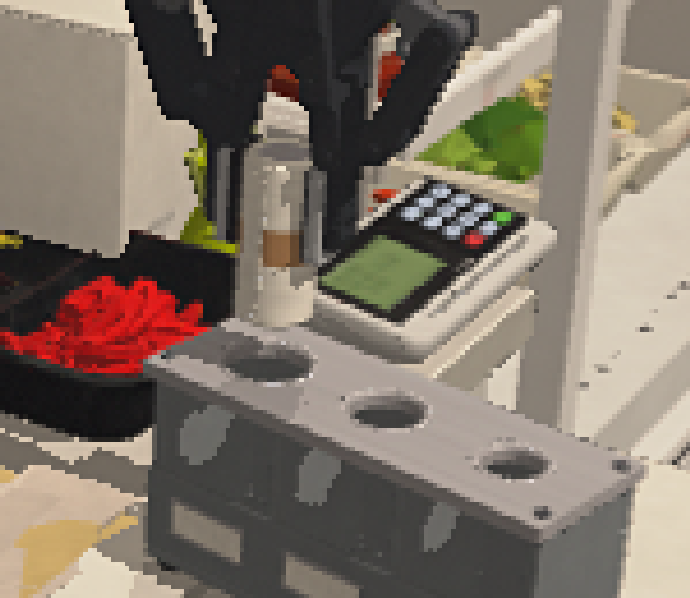

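The roll hangs upright over the widest hole, and its foot at about px (390,217) is within 1 px of the prediction. I'll nudge it and lower with small steps.

```bash
python3 -m jog '[[[0,0,0],[0.0008,-0.0004,0.008],-1],[[0,0,0],[0,0,0.006],-1],[[0,0,0],[0,0,0.003],-1],[[0,0,0],[0,0,0.002],-1],[[0,0,0],[0,0,0.002],-1],[[0,0,0],[0,0,0.002],-1],[[0,0,0],[0,0,0],-1],[[0,0,0],[0,0,0],-1]]'
python3 -m jog '[[[0,0,0],[0,0,0.002],-1],[[0,0,0],[0,0,0],-1]]'
```

```text
clock: 5.95
eef_pos: [612.1, -94.1, 139.3]
tcp_rot: [3.142, -0.0, -0.0]
contact_force: [-0.3, -0.3, -2.5]
opening: 0.342
grasp_force: 40.0
clock: 6.15
eef_pos: [612.0, -94.1, 137.2]
tcp_rot: [-3.142, 0.0, -0.0]
contact_force: [0.2, -0.2, -1.6]
opening: 0.342
grasp_force: 40.0
```

```bash
python3 -m jog '[[[0,0,0],[-0.0005,0.0007,0.001],-1],[[0,0,0],[0,0,0.002],-1],[[0,0,0],[0,0,0.002],-1],[[0,0,0],[0,0,0.002],-1],[[0,0,0],[0,0,0.002],-1],[[0,0,0],[0,0,0.001],-1],[[0,0,0],[0,0,0],-1],[[0,0,0],[0,0,0],-1],[[0,0,0],[0,0,0],-1]]'
python3 - <<'E'
from h import *
f=r.grab_frame("scene"); cv2.imwrite("pics/s2.png",cv2.resize(f[150:280,330:480],(690,598),interpolation=0)[:,:,::-1])
E
```

```text
clock: 7.05
eef_pos: [611.6, -94.8, 127.3]
tcp_rot: [-3.142, -0.0, -0.0]
contact_force: [-0.3, 0.6, -2.6]
opening: 0.339
grasp_force: 40.0
```

View pics/s2.png

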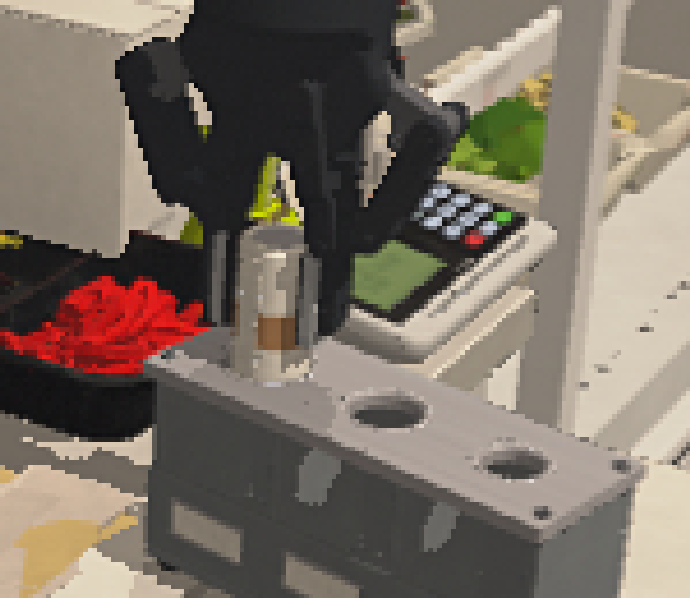

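The roll sits in the widest hole with its foot about 13 mm in and no contact force, so it passes. Next is the middle hole.

```bash
python3 -m jog '[[[0,0,0],[0,0,-0.004],-1],[[0,0,0],[0,0,-0.01],-1],[[0,0,0],[0,0,-0.008],-1],[[0,0,0],[0,0,-0.002],-1],[[0,0,0],[0,0,0],-1],[[0,0,0],[-0.002,0.0102,0],-1],[[0,0,0],[-0.004,0.02,0],-1],[[0,0,0],[-0.004,0.02,0],-1],[[0,0,0],[-0.0009,0.005,0],-1],[[0,0,0],[0,0,0],-1],[[0,0,0],[0,0,0],-1],[[0,0,0],[0,0,0],-1]]'
python3 -m jog '[[[0,0,0],[0,0,0.003],-1],[[0,0,0],[0,0,0.002],-1],[[0,0,0],[0,0,0.002],-1],[[0,0,0],[0,0,0.001],-1],[[0,0,0],[0,0,0.001],-1],[[0,0,0],[0,0,0],-1],[[0,0,0],[0,0,0],-1],[[0,0,0],[0,0,0],-1]]'
```

```text
clock: 8.3
eef_pos: [600.7, -149.5, 151.2]
tcp_rot: [-3.141, 0.0, 0.0]
contact_force: [-0.4, 0.3, -2.1]
opening: 0.339
grasp_force: 40.0
clock: 9.1
eef_pos: [600.7, -150.1, 142.4]
tcp_rot: [3.142, -0.0, -0.0]
contact_force: [-0.7, 0.2, -3.1]
opening: 0.343
grasp_force: 40.0
```

```bash
python3 -m jog '[[[0,0,0],[0,0,0.001],-1],[[0,0,0],[0,0,0.001],-1],[[0,0,0],[0,0,0.001],-1],[[0,0,0],[0,0,0],-1],[[0,0,0],[0,0,0],-1]]'
python3 -m jog '[[[0,0,0],[0,0,0.001],-1],[[0,0,0],[0,0,0.001],-1],[[0,0,0],[0,0,0],-1],[[0,0,0],[0,0,0],-1]]'
```

```text
clock: 9.6
eef_pos: [601.0, -149.8, 140.0]
tcp_rot: [-3.141, -0.001, -0.0]
contact_force: [-2.6, 2.1, 5.7]
opening: 0.339
grasp_force: 41.0
clock: 10.0
eef_pos: [601.2, -149.7, 139.5]
tcp_rot: [-3.141, -0.002, -0.0]
contact_force: [-5.2, 4.5, 18.5]
opening: 0.338
grasp_force: 42.3
```

It stopped about 1 mm in with about 20 N. I'll shift it along the lateral reaction to rule out a rim catch.

```bash
python3 -m jog '[[[0,0,0],[-0.0007,-0.0006,0],-1],[[0,0,0],[0,0,0],-1],[[0,0,0],[0,0,0],-1]]'
python3 -m jog '[[[0,0,0],[-0.0007,-0.0006,0],-1],[[0,0,0],[0,0,0],-1],[[0,0,0],[0,0,0],-1],[[0,0,0],[0,0,0.0005],-1],[[0,0,0],[0,0,0],-1],[[0,0,0],[0,0,0],-1]]'
python3 - <<'E'
from h import *
f=r.grab_frame("scene"); cv2.imwrite("pics/s3.png",cv2.resize(f[150:280,330:480],(690,598),interpolation=0)[:,:,::-1])
E
```

```text
clock: 10.3
eef_pos: [600.9, -149.2, 139.2]
tcp_rot: [-3.142, -0.002, -0.0]
contact_force: [-3.7, 2.5, 14.3]
opening: 0.343
grasp_force: 41.4
clock: 10.9
eef_pos: [600.7, -148.8, 138.9]
tcp_rot: [3.141, -0.003, -0.0]
contact_force: [-1.8, 2.5, 14.4]
opening: 0.341
grasp_force: 41.6
```

View pics/s3.png

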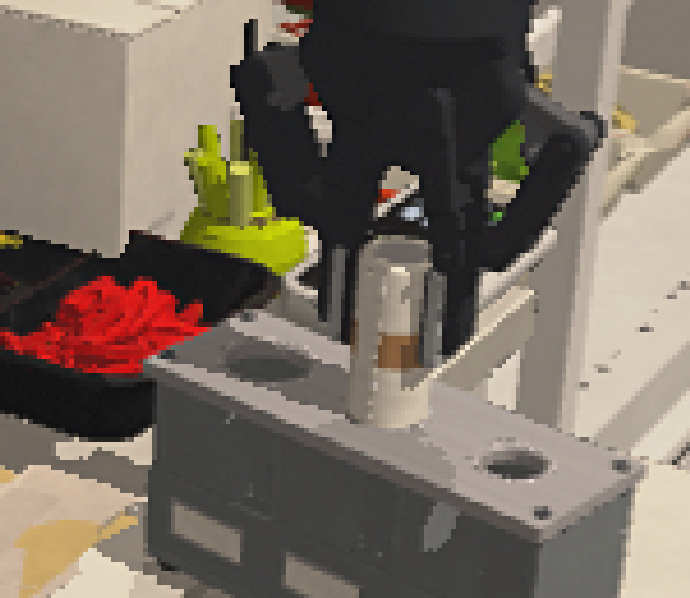

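Centred over the middle hole and upright, the roll still stops about 1.6 mm in under about 16 N. That is where a 30 mm roll's taper would jam in a 27.5 mm hole, and the opening reads about 29 mm, so this is the 30 mm roll. It goes back to the widest hole.

```bash
python3 -m jog '[[[0,0,0],[0,0,-0.004],-1],[[0,0,0],[0,0,-0.007],-1],[[0,0,0],[0,0,-0.004],-1],[[0,0,0],[0,0,0],-1],[[0,0,0],[0.002,-0.01,0],-1],[[0,0,0],[0.004,-0.019,0],-1],[[0,0,0],[0.004,-0.02,0],-1],[[0,0,0],[0.0015,-0.005,0],-1],[[0,0,0],[0,0,0],-1],[[0,0,0],[0,0,0],-1],[[0,0,0],[0,0,0],-1]]'
```

```text
clock: 12.05
eef_pos: [610.6, -95.4, 151.7]
tcp_rot: [3.141, 0.0, -0.001]
contact_force: [0.7, -0.6, -2.7]
opening: 0.337
grasp_force: 40.2
```

```bash
python3 -m jog '[[[0,0,0],[0.0008,-0.0005,0.004],-1],[[0,0,0],[0,0,0.004],-1],[[0,0,0],[0,0,0.003],-1],[[0,0,0],[0,0,0.002],-1],[[0,0,0],[0,0,0],-1],[[0,0,0],[0,0,0.002],-1],[[0,0,0],[0,0,0.002],-1],[[0,0,0],[0,0,0],-1],[[0,0,0],[0,0,0],-1]]'
```

```text
clock: 12.95
eef_pos: [611.5, -94.3, 134.8]
tcp_rot: [3.142, 0.0, -0.0]
contact_force: [0.5, -0.0, -2.6]
opening: 0.341
grasp_force: 40.2
```

```bash
python3 -m jog '[[[0,0,0],[0,0.0004,0.002],-1],[[0,0,0],[0,0,0.002],-1],[[0,0,0],[0,0,0.002],-1],[[0,0,0],[0,0,0.002],-1],[[0,0,0],[0,0,0.002],-1],[[0,0,0],[0,0,0],-1],[[0,0,0],[0,0,0],-1],[[0,0,0],[0,0,0],-1]]'
```

```text
clock: 13.75
eef_pos: [611.6, -94.8, 124.9]
tcp_rot: [3.142, -0.0, -0.0]
contact_force: [-0.4, -0.3, -1.5]
opening: 0.34
grasp_force: 40.2
```

Its foot is in about 16 mm with no contact force, so I'll let it drop and look.

```bash
python3 -m jog '[[[0,0,0],[0,0,0],1],[[0,0,0],[0,0,0],1],[[0,0,0],[0,0,0],1],[[0,0,0],[0,0,0],1],[[0,0,0],[0,0,0],1],[[0,0,0],[0,0,0],1]]'
python3 -m jog '[[[0,0,0],[0,0,-0.01],1],[[0,0,0],[0,0,-0.03],1],[[0,0,0],[0,0,-0.04],1],[[0,0,0],[0,0,-0.04],1],[[0,0,0],[0,0,-0.01],1],[[0,0,0],[0,0,0],1],[[0,0,0],[0,0,0],1],[[0,0,0],[0,0,0],1],[[0,0,0],[0,0,0],1]]'
python3 - <<'E'
from h import *
f=r.grab_frame("scene"); a=cv2.resize(f[190:320,330:480],(480,416),interpolation=0); b=cv2.resize(f[220:290,165:225],(300,416),interpolation=0)
cv2.imwrite("pics/s4.png",np.ascontiguousarray(np.hstack([a,b])[:,:,::-1]))
E
```

```text
clock: 14.35
eef_pos: [611.6, -94.8, 124.8]
tcp_rot: [3.142, -0.0, -0.0]
contact_force: [0.6, -0.1, -0.3]
opening: 1.002
grasp_force: 0.0
clock: 15.25
eef_pos: [610.8, -94.7, 253.2]
tcp_rot: [-3.141, 0.003, -0.0]
contact_force: [0.6, -0.7, 0.6]
opening: 1.0
grasp_force: 0.0
```

View pics/s4.png

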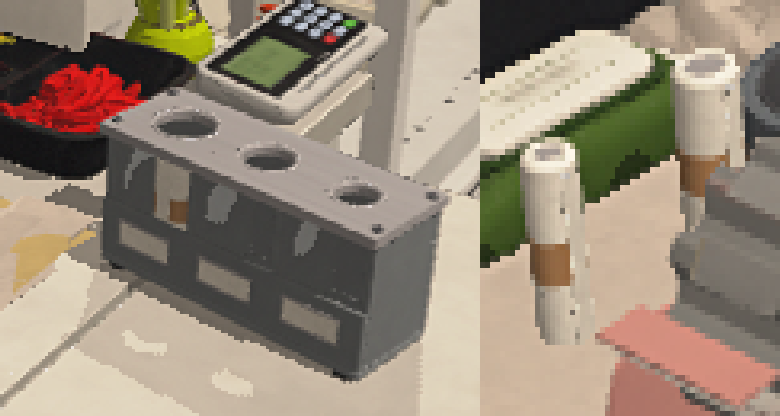

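The picture shows the roll standing in the bay under the widest hole (crop (172,190)), wholly below the plate. The other two rolls are still upright at crop (550,245) and (705,140), and the gripper is clear.

```bash
python3 -c "
from rig import r
print(r.sign_off())"
```

```text
the job is handed in; nothing more can be done
None
```

The lone roll is the 30 mm one: it passed the widest hole, was stopped at the middle one, and was dropped back through the widest hole into its bay; the other two rolls still stand in place, and the job is handed in.

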